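# Find the pitch-comb leaf that fits the birdhouse screw

## Task

Find out by trying them on the thread which of the three gauge leaves in the rack (red, blue, yellow tabs) matches the maple screw in the stand nearest the robot, and leave that leaf standing in the stand's notches with its teeth fully home in the thread. The two leaves that do not fit belong back in the rack, each standing in a slot. Press the leaves only lightly on the thread, and leave the other things on the bench where they are.

Things in the scene. Friction and masses are not known exactly. Their poses are not given: they have to be found in the camera images.
- leaf_red_grip (a point): Grip centre of the red-tabbed gauge leaf: aluminium comb, 12 mm thick (its y), 70 mm high, 0.11 kg, on edge in a rack slot (which one varies). Tab 54 mm long (x), from 20 mm above to 14 mm below this point; then a bar 116 mm long to 38 mm below, whose ends ride in notches; a strip 68 mm long to 45 mm below; five teeth, 5 mm long, tips 50 mm below, the middle one at x = 0.
- leaf_blue_grip (a point): Grip centre of the blue-tabbed leaf. Shaped as the red one. The leaves differ only in tooth spacing: 8, 10 or 12 mm, each matching one of the screws. Fully meshed, this point is 115 mm above the screw stand's origin; with tooth tips riding on crests 120 mm; a leaf of wrong spacing stays at least 3 mm too high (118 mm or more) anywhere.
- leaf_yellow_grip (a point): Grip centre of the yellow-tabbed leaf. Shaped as the red one. A matching leaf drops into the thread within about 1.5 mm either side of the right place along x, which recurs at every spacing; elsewhere it stands on the crests and has to be slid along x until it drops. Pressed in off-centre, its flanks push it sideways towards its place. Seated, it has about 1 mm of play each way.
- screw_1: One of three like stands fixed to the bench: plywood base 150 x 84 x 12 mm with a level maple screw, 50 mm across the crests. Gauge only the stand nearest the robot (x below 0.7); the two others are parked behind, x about 0.79. Origin: centre of the underside; x along the screw, z up. Crests' top 70 mm above the origin, over y = 0. Which stand is in front varies.
- screw_2: Second stand, like screw_1. Cheeks 10 mm thick at x = -54 and +54 mm, 105 mm high, 70 mm wide, each with an upright notch at y = 0, 17 mm wide (mouth flared to 25 mm), floor at 73 mm, open along x: a leaf lowered from above, its x along the screw, has its bar ends held upright there. Thread 85 mm long, 5.5 mm deep, spacing 8, 10 or 12 mm.
- screw_3: Third stand, like screw_1. Each screw is turned at random, so where its crests lie along x is not known. The screw rests on a springy saddle: pushed down it starts to give at about 1.5 N, then 3 N per mm, to a hard stop 6 mm down (20 N); along x it does not give. Thread, cheeks and leaves are damaged above 12 N.
- rack: Fixed dark wooden rack: base 130 (x) x 236 (y) x 8 mm; origin at the centre of its underside. Three slots along x at y = -70, 0 and +70 mm, each a pair of walls at x = -50 and +50 mm, 10 mm thick, 44 mm wide, 50 mm high, with a notch 17 mm wide (mouth flared to 25 mm), floor at 22 mm. A leaf rests there on its bar, its x along the rack's x, grip centre 60 mm above the origin.
- screwdriver: Bystander: screwdriver with chrome blade and yellow grip, 180 mm long, lying in the open plywood lid box.
- sanding_pad: Bystander: black rubber sanding pad, 110 x 65 x 28 mm.
- entrance_disc: Bystander: smooth maple disc, 70 mm across, 12 mm thick, lying flat.
- ridge_cap_1: Bystander: folded aluminium roof ridge cap, 130 x 80 mm, 23 mm high.
- ridge_cap_2: Bystander: the second ridge cap, same size.
- glue_bottle: Bystander: white glue bottle with orange cap, 56 mm across, 150 mm high, standing.
There are look-alikes about, which are no part of the job. Leave any black look-alike of the part that bears leaf_red_grip alone.

How it is judged:
At the end, for the whole second after the job is handed in: One leaf stands in the front stand's notches, teeth fully in the thread (grip centre within 1.8 mm of 115 mm above the stand's origin, within 18 mm of its centre along x); the other two stand in rack slots (within 5 mm of resting height, 15 mm along x); all upright within 0.3 rad, at rest (linear speed of each of leaf_red, leaf_blue, leaf_yellow below 0.02 m/s and angle between each of leaf_red_grip, leaf_blue_grip, leaf_yellow_grip's own z axis and vertical below 0.3 rad and ((((world x of screw_1 below 0.7 m and z of leaf_red_grip in the frame of screw_1 between 0.11 and 0.1168 m and x of leaf_red_grip in the frame of screw_1 between -0.018 and 0.018 m and y of leaf_red_grip in the frame of screw_1 between -0.01 and 0.01 m) or (world x of screw_2 below 0.7 m and z of leaf_red_grip in the frame of screw_2 between 0.11 and 0.1168 m and x of leaf_red_grip in the frame of screw_2 between -0.018 and 0.018 m and y of leaf_red_grip in the frame of screw_2 between -0.01 and 0.01 m) or (world x of screw_3 below 0.7 m and z of leaf_red_grip in the frame of screw_3 between 0.11 and 0.1168 m and x of leaf_red_grip in the frame of screw_3 between -0.018 and 0.018 m and y of leaf_red_grip in the frame of screw_3 between -0.01 and 0.01 m)) and z of leaf_blue_grip in the frame of rack between 0.055 and 0.065 m and x of leaf_blue_grip in the frame of rack between -0.015 and 0.015 m and y of leaf_blue_grip in the frame of rack between -0.085 and 0.085 m and z of leaf_yellow_grip in the frame of rack between 0.055 and 0.065 m and x of leaf_yellow_grip in the frame of rack between -0.015 and 0.015 m and y of leaf_yellow_grip in the frame of rack between -0.085 and 0.085 m) or (((world x of screw_1 below 0.7 m and z of leaf_blue_grip in the frame of screw_1 between 0.11 and 0.1168 m and x of leaf_blue_grip in the frame of screw_1 between -0.018 and 0.018 m and y of leaf_blue_grip in the frame of screw_1 between -0.01 and 0.01 m) or (world x of screw_2 below 0.7 m and z of leaf_blue_grip in the frame of screw_2 between 0.11 and 0.1168 m and x of leaf_blue_grip in the frame of screw_2 between -0.018 and 0.018 m and y of leaf_blue_grip in the frame of screw_2 between -0.01 and 0.01 m) or (world x of screw_3 below 0.7 m and z of leaf_blue_grip in the frame of screw_3 between 0.11 and 0.1168 m and x of leaf_blue_grip in the frame of screw_3 between -0.018 and 0.018 m and y of leaf_blue_grip in the frame of screw_3 between -0.01 and 0.01 m)) and z of leaf_red_grip in the frame of rack between 0.055 and 0.065 m and x of leaf_red_grip in the frame of rack between -0.015 and 0.015 m and y of leaf_red_grip in the frame of rack between -0.085 and 0.085 m and z of leaf_yellow_grip in the frame of rack between 0.055 and 0.065 m and x of leaf_yellow_grip in the frame of rack between -0.015 and 0.015 m and y of leaf_yellow_grip in the frame of rack between -0.085 and 0.085 m) or (((world x of screw_1 below 0.7 m and z of leaf_yellow_grip in the frame of screw_1 between 0.11 and 0.1168 m and x of leaf_yellow_grip in the frame of screw_1 between -0.018 and 0.018 m and y of leaf_yellow_grip in the frame of screw_1 between -0.01 and 0.01 m) or (world x of screw_2 below 0.7 m and z of leaf_yellow_grip in the frame of screw_2 between 0.11 and 0.1168 m and x of leaf_yellow_grip in the frame of screw_2 between -0.018 and 0.018 m and y of leaf_yellow_grip in the frame of screw_2 between -0.01 and 0.01 m) or (world x of screw_3 below 0.7 m and z of leaf_yellow_grip in the frame of screw_3 between 0.11 and 0.1168 m and x of leaf_yellow_grip in the frame of screw_3 between -0.018 and 0.018 m and y of leaf_yellow_grip in the frame of screw_3 between -0.01 and 0.01 m)) and z of leaf_red_grip in the frame of rack between 0.055 and 0.065 m and x of leaf_red_grip in the frame of rack between -0.015 and 0.015 m and y of leaf_red_grip in the frame of rack between -0.085 and 0.085 m and z of leaf_blue_grip in the frame of rack between 0.055 and 0.065 m and x of leaf_blue_grip in the frame of rack between -0.015 and 0.015 m and y of leaf_blue_grip in the frame of rack between -0.085 and 0.085 m))); the robot touches nothing.
It fails at once if a leaf is pressed on a screw or its stand with more than 12 N (contact force between any of leaf_red, leaf_blue, leaf_yellow and screw_1 above 12 N or contact force between any of leaf_red, leaf_blue, leaf_yellow and screw_2 above 12 N or contact force between any of leaf_red, leaf_blue, leaf_yellow and screw_3 above 12 N).
It fails at once if another thing on the bench is moved more than 30 mm (distance of any of screwdriver, sanding_pad, entrance_disc, ridge_cap_1, ridge_cap_2, glue_bottle from where it was at the start of the episode above 0.03 m).
It also fails if it takes over 72 s, if anything falls off the work surface, if the arm or the gripper's body presses on something with over 40 N, if the wrist force passes 120 N, or if a joint passes its speed limit or range.

## Robot

A 6-joint arm with a two-finger parallel gripper is mounted at the origin on the work surface. World frame = base frame: x ahead of the robot, y to its left, z up, the work surface at z = 0. Lengths are in m, angles in rad, forces in N, time in s.
With the tool pointing down it reaches from about 0.2 to 0.875 m from the base axis. Payload 3.4 kg.
Tool frame: the origin (TCP) lies on the centre line of the jaws, within the pads' length; the fingertips stand 25 mm ahead of it and the grasp point (between the pads) lies 6 mm ahead of it (arm.finger_overhang is the distance from the TCP to the fingertips, in m); z points along the fingers, y is the line along which they close (so a half turn about z gives the same grasp; the last joint's range is limited). The gripper opens to 94 mm and grips with 3 to 60 N. Pads are 16 mm wide; open, the fingers measure 119 mm over their backs; the gripper's body (75 mm by 177 mm) begins 78 mm behind the grasp point.
Start: joints at [-1.283, 0.276, 1.505, -0, 1.361, -0.121], TCP at [0.229, -0.528, 0.23] pointing down, gripper open.
Joint ranges: [-2.89, 2.89], [-0.75, 2.08], [0.22, 2.7], [-1.18, 4.32], [0.11, 2.71], [-2.7, 2.7]. Speed limits (rad/s): [2.57, 2.57, 3.14, 3.14, 3.14, 3.14].

## Interface

Orientations are given as [roll, pitch, yaw] about the fixed x, y, z axes, in that order (R = Rz(yaw) Ry(pitch) Rx(roll)).
In Python, from plant import arm gives the robot as it stands.
- The arm moves only by the shell command python3 -m crank 'ROWS' [FORCE]. ROWS is JSON, a list of rows, each a list of 3 entries, a list of its own where there are three numbers: the turn, a rotation vector about the tool's x, y, z normalised to -1 to 1, where 1 is 90 degrees, then the shift along the tool's x, y, z normalised to -1 to 1, where 1 is 0.25 m, then the gripper command: -1 is shut, 1 is fully open, values between are in proportion. In form: [[[ax, ay, az], [tx, ty, tz], jaw], ...]. A call has 1 to 10 rows; each row shifts and turns the commanded pose from where the row before left it, along the tool's axes as they then stand; what a row does not reach is not made up. A row lasts 1/10 s, in which the tool goes at most 50 mm and 8.59 degrees, less where a joint would pass 70% of its speed; a pose out of reach is approached as far as the arm can. A call with a number of a shift or a turn outside -1 to 1 is refused whole. A call with a gripper value outside its range is refused whole. The fingers move at their own pace and stop on an object; FORCE is the grip in N (left out, the last holds). Time passes only in rows, so rows that do not move let the fingers close. It gives the time, the measured TCP pose, the force, the opening and the grip force at its end, in the units of the state.
- arm.observe(): the state, without advancing time (a new reading comes with each control period).
- arm.snapshot(name): name is "scene" or "top" or "wrist"; returns a dict with "img" (420x560x3 uint8, red, green, blue), "intrinsics" (3x3 intrinsics, pixels), "R" (3x3) and "t" (3): a world point X has camera coordinates R X + t. Camera axes: x right, y down, z forward; pixel columns grow to the right and rows downward; lengths in m; the calibration is good to about 2 mm. A picture is of the moment at which its call begins. There is no depth.
- arm.sign_off(): hands the job in; it is judged then, once.
The state is a dict: "t": time; "qpos": joint angles; "qvel": joint speeds; "effort": joint torques, N m; "tool_pos": TCP position; "tcp_rot": TCP orientation; "contact_force": force on the tool from outside, world axes, zero at the start; "moment": the same for the moment, N m; "width": opening from 0.0 (shut) to 1.0 (fully open); "grasp_force": force on a finger pad.
Only numpy, scipy, OpenCV 4.12 (cv2) and the standard library are available. Lean on these libraries where they do the work, as an engineer would, in place of code of your own. Each camera call takes 0.05 s, during which the arm holds its last target. There are 200 camera calls.

## Working session

There is one attempt and no reset: what is moved stays moved. The work goes in short steps, Python scripts to look and compute and a shell command to move; the robot and the scene stay as the last step left them, time stands still between calls to the robot, and variables do not carry over. Pictures are saved under pics/ and viewed, at most 10 in all, crops included, and the job is handed in when it is done.

```bash
mkdir -p pics; ls; python3 - <<'E'
from plant import arm
import cv2,numpy as np
print(arm.observe())
for n in ("scene","top"):
    s=arm.snapshot(n); cv2.imwrite(f"pics/{n}0.png",s["img"][:,:,::-1]); np.savez(f"{n}0.npz",**s)
    print(n,s["intrinsics"].tolist(),np.round(s["R"],4).tolist(),s["t"])
E
```

```text
pics
{'t': 0.0, 'qpos': array([-1.28299868e+00,  2.76568265e-01,  1.50609046e+00, -4.94733456e-05,
        1.36067959e+00, -1.20991602e-01]), 'qvel': array([ 0.00223513, -0.00104589, -0.00046382, -0.00121898,  0.00048597,
        0.00075261]), 'effort': array([-9.55532923e-04, -4.04595423e+01, -2.37226474e+01,  7.00436882e-02,
        3.45665566e-02, -1.65989431e-04]), 'tool_pos': array([ 0.22840027, -0.52714042,  0.22963694]), 'tcp_rot': array([-3.13985392e+00, -1.62681193e-04,  4.08799473e-01]), 'contact_force': array([-0.33375053,  0.22455007,  0.53964709]), 'moment': array([-0.02524552,  0.02596492, -0.00761254]), 'grasp_force': 0.0, 'width': 1.000009791182276}
scene [[426.0674398442891, 0.0, 280.5975222671113], [0.0, 426.0674398442891, 210.30649754713855], [0.0, 0.0, 1.0]] [[-0.6263, 0.7795, -0.0132], [0.5765, 0.4516, -0.6809], [-0.5248, -0.4341, -0.7322]] [ 0.37880816 -0.26968495  1.64601319]
top [[462.7829959674852, 0.0, 282.5844030232496], [0.0, 462.7829959674852, 212.67684704195372], [0.0, 0.0, 1.0]] [[0.0115, -0.9998, 0.0168], [-0.9961, -0.013, -0.0873], [0.0875, -0.0157, -0.996]] [-0.03231766  0.55290529  1.37587019]
```

View pics/top0.png

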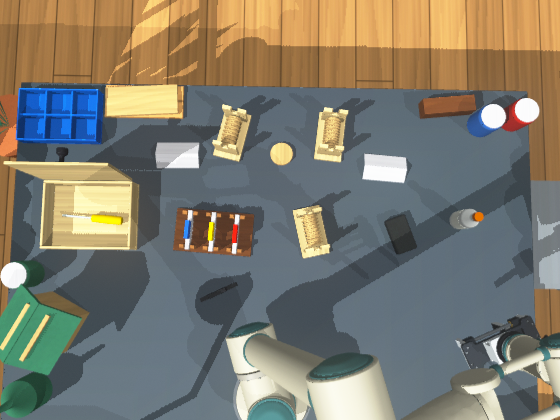

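View pics/scene0.png

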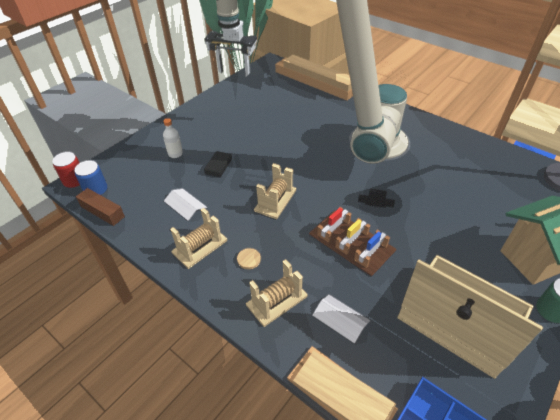

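The top view shows the rack at (215,231) with blue (188,231), yellow (212,231) and red (236,233) tabs. The front stand is at (313,231), and the parked stands are at (232,132) and (332,133). The black leaf-like thing at (218,290), which is (377,198) in the scene view, is the look-alike. The real leaves are the ones with coloured tabs in the rack. I'll confirm that with a crop and measure at the same time.

```bash
cat > h.py <<'E'
import numpy as np,cv2
def ray(s,uv,z):
    "pixels (N,2) -> world points on plane z"
    uv=np.atleast_2d(uv).astype(float); R,t=s["R"],s["t"]
    d=np.c_[uv,np.ones(len(uv))]@np.linalg.inv(s["intrinsics"]).T@R
    C=-R.T@t
    return C+d*((z-C[2])/d[:,2])[:,None]
def proj(s,X):
    c=np.atleast_2d(X)@s["R"].T+s["t"]; p=c@s["intrinsics"].T; return p[:,:2]/p[:,2:]
def mask(s,name):
    h,sa,v=cv2.split(cv2.cvtColor(s["img"],cv2.COLOR_RGB2HSV))
    hh={"red":(h<6)|(h>174),"yellow":(h>22)&(h<34),"blue":(h>100)&(h<125)}[name]
    return (hh&(sa>150)&(v>70)).astype(np.uint8)
def blobs(m,roi,amin=15):
    z=np.zeros_like(m); x0,y0,x1,y1=roi; z[y0:y1,x0:x1]=m[y0:y1,x0:x1]
    return [c for c in cv2.findContours(z,cv2.RETR_EXTERNAL,cv2.CHAIN_APPROX_NONE)[0] if cv2.contourArea(c)>=amin]
E
python3 - <<'E'
from h import *
T=dict(np.load("top0.npz")); S=dict(np.load("scene0.npz"))
print("cam top",-T["R"].T@T["t"])
for n in ("red","yellow","blue"):
    for c in blobs(mask(T,n),(170,200,260,260)):
        P=ray(T,c.reshape(-1,2),0.08)[:,:2].astype(np.float32); r=cv2.minAreaRect(P*1000); print(n,np.round(r[0],1),np.round(r[1],1),round(r[2],1))
h,sa,v=cv2.split(cv2.cvtColor(T["img"],cv2.COLOR_RGB2HSV))
m=((h>10)&(h<30)&(sa>60)&(v>120)).astype(np.uint8)
for c in blobs(m,(285,195,340,265),60):
    P=ray(T,c.reshape(-1,2),0.012)[:,:2].astype(np.float32); print("stand",len(c),cv2.contourArea(c),cv2.minAreaRect(P*1000), cv2.boundingRect(c))
m=((h<20)&(sa>90)&(v>25)&(v<130)).astype(np.uint8)
for c in blobs(m,(165,200,265,262),60):
    P=ray(T,c.reshape(-1,2),0.008)[:,:2].astype(np.float32); print("rack",cv2.contourArea(c),cv2.minAreaRect(P*1000), cv2.boundingRect(c))
a=cv2.resize(T["img"][195:300,165:265],None,fx=4,fy=4,interpolation=cv2.INTER_CUBIC)
b=cv2.resize(T["img"][198:265,283:343],None,fx=6,fy=6,interpolation=cv2.INTER_CUBIC)
o=np.zeros((420,800,3),np.uint8); o[:420,:400]=a; o[:402,430:790]=b
cv2.imwrite("pics/crop1.png",o[:,:,::-1])
E
```

```text
cam top [ 0.43080029 -0.00349286  1.4192133 ]
red [487.3 114. ] [14.6 52.3] 85.4
yellow [492.5 182.4] [15.4 52.7] 86.2
blue [497.5 251.8] [16.5 51.9] 84.6
stand 149 1292.5 ((499.55633544921875, -114.0203857421875), (150.14645385742188, 88.5474853515625), 12.428003311157227) (293, 205, 37, 53)
rack 114.5 ((475.2039794921875, 287.09619140625), (32.16828918457031, 60.856266021728516), 85.82904052734375) (173, 227, 12, 21)
rack 1514.0 ((498.7984924316406, 183.7418975830078), (234.61082458496094, 118.321044921875), 85.79505157470703) (176, 208, 78, 45)
```

View pics/crop1.png

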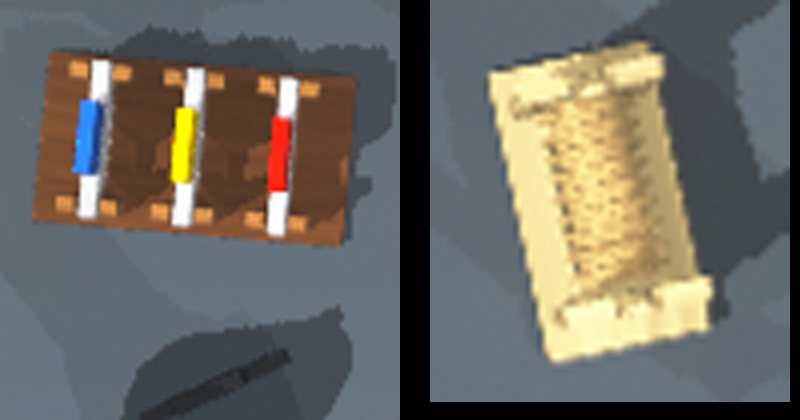

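The crop shows blue, yellow and red leaves on edge in the rack. The black look-alike lies at the bottom, outside the rack, and stays there. The front stand is at right with yaw of about 0.21. Next I go over the stand for a close wrist view.

```bash
python3 -m crank '[[[0,0,0],[0.16,-0.108,-0.04],1],[[0,0,0],[0.16,-0.108,-0.04],1],[[0,0,0],[0.16,-0.108,-0.04],1],[[0,0,0],[0.16,-0.108,-0.04],1],[[0,0,0],[0.16,-0.108,-0.04],1],[[0,0,0],[0.16,-0.108,-0.04],1],[[0,0,0],[0.16,-0.108,-0.04],1],[[0,0,0],[0.16,-0.108,-0.04],1],[[0,0,0.06],[0.16,-0.108,-0.04],1],[[0,0,0.06],[0.16,-0.108,-0.04],-0.15]]'
python3 -m crank '[[[0,0,0],[0,0,0],-0.15],[[0,0,0],[0,0,0],-0.15]]'
python3 - <<'E'
from plant import arm
from h import *
s=arm.snapshot("wrist"); np.savez("w1.npz",**s); cv2.imwrite("pics/w1.png",s["img"][:,:,::-1]); print(s["intrinsics"][0],-s["R"].T@s["t"])
s=arm.snapshot("top"); np.savez("top1.npz",**s)
o=arm.observe();print(o["tool_pos"],o["tcp_rot"])
E
```

```text
t: 1.1
tool_pos: [0.4922, -0.1214, 0.3308]
tcp_rot: [3.142, 0.0, 0.217]
contact_force: [1.2, -0.3, 0.6]
width: 0.947
grasp_force: 0.0
t: 1.3
tool_pos: [0.4921, -0.1227, 0.33]
tcp_rot: [3.141, 0.001, 0.224]
contact_force: [-0.0, -0.5, -0.2]
width: 0.78
grasp_force: 0.0
[318.9897356    0.         276.96442719] [ 0.57134812 -0.10234171  0.48396669]
[ 0.49117965 -0.1241282   0.3298226 ] [-3.14150161e+00  1.72262522e-03  2.20166968e-01]
```

View pics/w1.png

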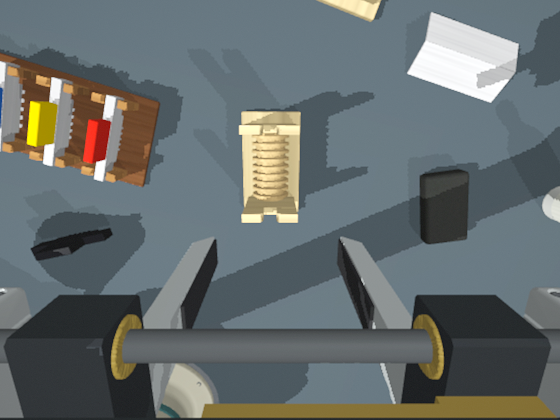

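The wrist view shows the stand at (270,165), upright in the image, so its yaw is close to the tool's 0.22. The red leaf is at (97,140), yellow at (42,123), and the black look-alike at (70,243). I'll enlarge the stand to read its corners.

```bash
python3 - <<'E'
from h import *
s=dict(np.load("w1.npz"))
a=cv2.resize(s["img"][105:225,230:310],None,fx=5,fy=5,interpolation=cv2.INTER_CUBIC)
cv2.imwrite("pics/c2.png",a[:,:,::-1])
E
```

```text
(no output)
```

View pics/c2.png

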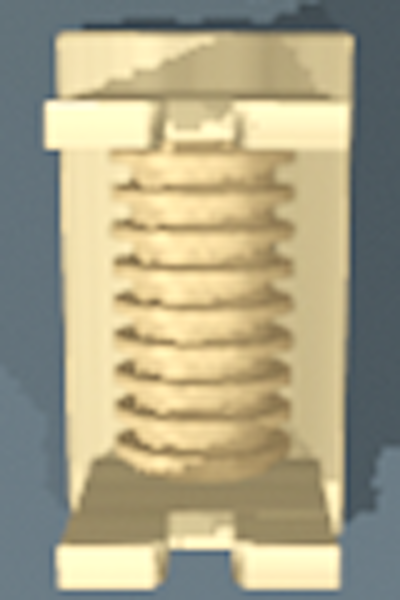

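The crop shows the far cheek top at x 45–352 and y 100–150, and the near one at x 58–340 and y 545–590. Both notches centre on x≈198, and the thread grooves run from y 183 to 437, seven spacings.

```bash
python3 - <<'E'
from h import *
s=dict(np.load("w1.npz")); T=dict(np.load("top1.npz"))
f=lambda p:np.array(p)/5+[229.6,104.6]
W=lambda p,z:ray(s,f(p),z)[0]
F=W([198.5,125],.105);N=W([199,567],.105)
print("far",F,"near",N,"len",np.linalg.norm(F-N),"centre",(F+N)/2,"yaw",np.arctan2(*(F-N)[1::-1]))
F2=(W([45,125],.105)+W([352,125],.105))/2;N2=(W([58,567],.105)+W([340,567],.105))/2
print("cheek mid",F2,N2,(F2+N2)/2,"yaw",np.arctan2(*(F2-N2)[1::-1]))
a,b=W([200,183],.068),W([200,437],.068);print("pitch",np.linalg.norm(a-b)/7)
# leaves: triangulate tab centroids top vs. top again w/ bias correction; print in wrist too
for n in ("red","yellow"):
    c=max(blobs(mask(s,n),(0,50,200,200)),key=cv2.contourArea); P=ray(s,c.reshape(-1,2),.08)[:,:2].astype(np.float32)*1000
    print(n,cv2.minAreaRect(P))
for n in ("red","yellow","blue"):
    c=max(blobs(mask(T,n),(170,200,260,260)),key=cv2.contourArea); P=ray(T,c.reshape(-1,2),.08)[:,:2].astype(np.float32)*1000
    print("top",n,cv2.minAreaRect(P))
E
```

```text
far [ 0.55113435 -0.09821349  0.105     ] near [ 0.4459032  -0.12158874  0.105     ] len 0.10779609250500695 centre [ 0.49851878 -0.10990112  0.105     ] yaw 0.21858335675840287
cheek mid [ 0.55113505 -0.09821653  0.105     ] [ 0.44590389 -0.12159174  0.105     ] [ 0.49851947 -0.10990414  0.105     ] yaw 0.21858296024113985
pitch 0.009581426495316845
red ((488.0367431640625, 109.45616912841797), (26.63378143310547, 58.173587799072266), 85.92207336425781)
yellow ((493.5482482910156, 176.4227752685547), (31.98751449584961, 58.731266021728516), 85.78426361083984)
top red ((487.3207702636719, 114.04322814941406), (14.62653923034668, 52.269615173339844), 85.44758605957031)
top yellow ((492.4625244140625, 182.38803100585938), (15.403238296508789, 52.68626403808594), 86.22174072265625)
top blue ((497.502197265625, 251.8262176513672), (16.235759735107422, 51.948944091796875), 85.33885192871094)
```

The stand centre is (0.4985, -0.1099) with yaw 0.2186, and the cheek spacing checks out (107.8 mm). The thread looks like about a 10 mm pitch. I'll try red first.

```bash
python3 -m crank '[[[0,0,0.0935],[0,0,0],-0.15],[[0,0,0.0935],[0,0,0],-0.15],[[0,0,0],[-0.0116,-0.136,0.103],-0.15],[[0,0,0],[-0.0116,-0.136,0.103],-0.15],[[0,0,0],[-0.0116,-0.136,0.103],-0.15],[[0,0,0],[-0.0116,-0.136,0.103],-0.15],[[0,0,0],[-0.0116,-0.136,0.103],-0.15],[[0,0,0],[-0.0116,-0.136,0.103],-0.15],[[0,0,0],[-0.0116,-0.136,0.103],-0.15],[[0,0,0],[0,0,0],-0.15]]' 30
python3 - <<'E'
from plant import arm
for i in range(3):
    o=arm.observe();print(o["tool_pos"],o["tcp_rot"])
E
```

```text
t: 2.4
tool_pos: [0.4859, 0.1164, 0.1467]
tcp_rot: [3.141, 0.008, -0.072]
contact_force: [-0.6, -0.8, -0.5]
width: 0.424
grasp_force: 0.0
[0.48587015 0.11636407 0.14665573] [ 3.14137218  0.00815638 -0.07213822]
[0.48587015 0.11636407 0.14665573] [ 3.14137218  0.00815638 -0.07213822]
[0.48587015 0.11636407 0.14665573] [ 3.14137218  0.00815638 -0.07213822]
```

```bash
python3 -m crank '[[[0,0,0],[0.01,0,0.16],-0.15],[[0,0,0],[0,0,0.16],-0.15],[[0,0,0],[0,0,0],-0.15],[[0,0,0],[0,0,0],-1],[[0,0,0],[0,0,0],-1],[[0,0,0],[0,0,0],-1],[[0,0,0],[0,0,0],-1],[[0,0,0],[0,0,0],-1]]' 30
```

```text
t: 3.2
tool_pos: [0.4929, 0.115, 0.0718]
tcp_rot: [-3.142, -0.003, -0.073]
contact_force: [-1.5, -0.7, 5.5]
width: 0.124
grasp_force: 30.0
```

```bash
python3 -m crank '[[[0,0,0],[0,0,0],-1],[[0,0,0],[0,0,0],-1]]' ; python3 -m crank '[[[0,0,0],[0,0,0],-1]]'
```

```text
t: 3.4
tool_pos: [0.4929, 0.115, 0.0718]
tcp_rot: [3.141, -0.003, -0.073]
contact_force: [-0.0, -0.8, 6.5]
width: 0.125
grasp_force: 30.0
t: 3.5
tool_pos: [0.4928, 0.115, 0.0718]
tcp_rot: [3.141, -0.003, -0.073]
contact_force: [-0.1, -1.0, 7.1]
width: 0.127
grasp_force: 30.0
```

```bash
python3 -m crank '[[[0,0,0],[0,0,-0.06],-1],[[0,0,0],[0,0,-0.06],-1],[[0,0,0],[0,0,-0.12],-1],[[0,0,0],[0,0,-0.12],-1],[[0,0,0],[0,0,-0.12],-1],[[0,0,0],[0,0,-0.12],-1],[[0,0,0],[0,0,0],-1],[[0,0,0],[0,0,0],-1],[[0,0,0],[0,0,0],-1]]'
```

```text
t: 4.4
tool_pos: [0.4904, 0.1151, 0.2186]
tcp_rot: [3.141, 0.003, -0.073]
contact_force: [-0.2, -0.5, -0.9]
width: 0.123
grasp_force: 30.0
```

```bash
python3 - <<'E'
from plant import arm
from h import *
o=arm.observe(); p=o["tool_pos"]
s=arm.snapshot("scene"); np.savez("s2.npz",**s); w=arm.snapshot("wrist"); np.savez("w2.npz",**w)
u,v=proj(s,p-[0,0,.02])[0].astype(int); print(u,v)
g=s["img"][v-40:v+40,u-40:u+40]
a=cv2.resize(g,(400,400),interpolation=cv2.INTER_CUBIC)
u,v=proj(w,p-[0,0,.02])[0].astype(int); print(u,v)
b=cv2.resize(w["img"][v-60:v+60,u-60:u+60],(390,390),interpolation=cv2.INTER_CUBIC)
O=np.zeros((400,800,3),np.uint8);O[:,:400]=a;O[:390,410:]=b
cv2.imwrite("pics/c3.png",O[:,:,::-1])
E
```

```text
337 185
280 254
```

View pics/c3.png

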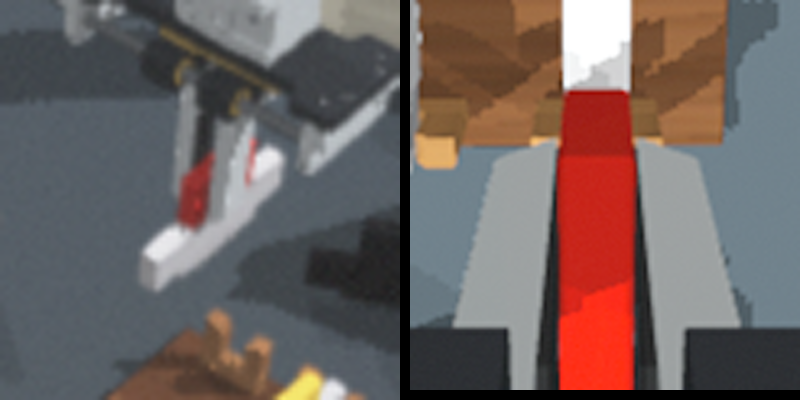

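The leaf hangs level in the jaws: red tab between the pads, bar clear. Moving over the stand now.

```bash
python3 -m crank '[[[0,0,-0.0928],[0,0,0],-1],[[0,0,-0.0928],[0,0,0],-1],[[0,0,0],[-0.0246,0.1475,0.019],-1],[[0,0,0],[-0.0246,0.1475,0.019],-1],[[0,0,0],[-0.0246,0.1475,0.019],-1],[[0,0,0],[-0.0246,0.1475,0.019],-1],[[0,0,0],[-0.0246,0.1475,0.019],-1],[[0,0,0],[-0.0246,0.1475,0.019],-1],[[0,0,0],[0,0,0],-1],[[0,0,0],[0,0,0],-1]]'
python3 -m crank '[[[0,0,0],[0,0,0],-1]]'
python3 - <<'E'
from plant import arm
import numpy as np
from h import *
o=arm.observe();p=o["tool_pos"];y=o["tcp_rot"][2];d=np.array([.5024,-.109])-p[:2]
print(p,y,"tool dx,dy units",(d@[np.cos(y),np.sin(y)])/.25,(d@[np.sin(y),-np.cos(y)])/.25,"turn",-(.2186-y)/1.5708)
T=arm.snapshot("top")
c=max(blobs(mask(T,"red"),(250,150,400,300)),key=cv2.contourArea)
print(cv2.minAreaRect(ray(T,c.reshape(-1,2),p[2]-.0118+.02)[:,:2].astype(np.float32)*1000))
E
```

```text
t: 5.5
tool_pos: [0.5028, -0.1091, 0.1904]
tcp_rot: [-3.14, 0.002, 0.216]
contact_force: [-0.3, 0.6, -0.7]
width: 0.124
grasp_force: 30.0
t: 5.6
tool_pos: [0.5031, -0.1079, 0.1911]
tcp_rot: [-3.14, 0.001, 0.219]
contact_force: [-0.0, 0.9, -0.7]
width: 0.125
grasp_force: 30.0
[ 0.50310871 -0.10787997  0.19108014] 0.21850458440037945 tool dx,dy units -0.003738602216298131 0.0037590727089418167 turn -6.0743315266447196e-05Traceback (most recent call last):
  File "<stdin>", line 7, in <module>
ValueError: max() iterable argument is empty
```

```bash
python3 -m crank '[[[0,0,0],[-0.003,0.004,0.044],-1],[[0,0,0],[0,0,0.044],-1],[[0,0,0],[0,0,0.044],-1],[[0,0,0],[0,0,0.044],-1],[[0,0,0],[0,0,0.044],-1],[[0,0,0],[0,0,0],-1],[[0,0,0],[0,0,0],-1]]'
python3 -m crank '[[[0,0,0],[0,0,0],-1]]'
```

```text
t: 6.35
tool_pos: [0.503, -0.11, 0.1363]
tcp_rot: [-3.141, 0.001, 0.218]
contact_force: [-0.7, 0.0, -1.0]
width: 0.13
grasp_force: 30.0
t: 6.45
tool_pos: [0.5035, -0.1102, 0.1371]
tcp_rot: [3.141, -0.001, 0.218]
contact_force: [-0.6, -0.4, -1.0]
width: 0.125
grasp_force: 30.0
```

```bash
f(){ grep -E "tool_pos|contact"|tr '\n' ' '; echo; }
python3 -m crank '[[[0,0,0],[0,0,0.008],-1],[[0,0,0],[0,0,0],-1],[[0,0,0],[0,0,0],-1]]'|f
python3 -m crank '[[[0,0,0],[0,0,0.004],-1],[[0,0,0],[0,0,0],-1],[[0,0,0],[0,0,0],-1]]'|f
python3 -m crank '[[[0,0,0],[0,0,0.004],-1],[[0,0,0],[0,0,0],-1],[[0,0,0],[0,0,0],-1]]'|f
```

```text
tool_pos: [0.5031, -0.11, 0.1349] contact_force: [0.4, -0.0, -2.4] 
tool_pos: [0.503, -0.11, 0.1337] contact_force: [-0.1, 0.7, -1.6] 
tool_pos: [0.503, -0.11, 0.1326] contact_force: [-0.0, 0.6, -1.2]
```

```bash
f(){ grep -E "tool_pos|contact"|tr '\n' ' '; echo; }
python3 -m crank '[[[0,0,0],[0,0,0.004],-1],[[0,0,0],[0,0,0],-1],[[0,0,0],[0,0,0],-1]]'|f
python3 -m crank '[[[0,0,0],[0,0,0.004],-1],[[0,0,0],[0,0,0],-1],[[0,0,0],[0,0,0],-1]]'|f
```

```text
tool_pos: [0.5032, -0.11, 0.1318] contact_force: [0.1, -1.2, -0.6] 
tool_pos: [0.5032, -0.1101, 0.131] contact_force: [-0.0, -0.0, 3.0]
```

Crest contact comes at TCP z ≈ 0.1317, which means grip height 120, so the offset is confirmed. Now I slide along x, pressing lightly.

```bash
f(){ grep -E "tool_pos|contact"|tr '\n' ' '; echo; }
for i in 1; do
python3 -m crank '[[[0,0,0],[0.004,0,0],-1],[[0,0,0],[0,0,0],-1]]'|f
python3 -m crank '[[[0,0,0],[0.004,0,0],-1],[[0,0,0],[0,0,0],-1]]'|f
python3 -m crank '[[[0,0,0],[0.004,0,0],-1],[[0,0,0],[0,0,0],-1]]'|f
python3 -m crank '[[[0,0,0],[0.004,0,0],-1],[[0,0,0],[0,0,0],-1]]'|f
python3 -m crank '[[[0,0,0],[0.004,0,0],-1],[[0,0,0],[0,0,0],-1]]'|f
python3 -m crank '[[[0,0,0],[0.004,0,0],-1],[[0,0,0],[0,0,0],-1]]'|f
done
```

```text
tool_pos: [0.5036, -0.1099, 0.1308] contact_force: [-2.0, -1.0, 3.7] 
tool_pos: [0.5047, -0.1096, 0.1307] contact_force: [-2.0, -0.0, 2.6] 
tool_pos: [0.5058, -0.1093, 0.1307] contact_force: [-2.3, -0.3, 2.8] 
tool_pos: [0.507, -0.1091, 0.1307] contact_force: [-1.1, -0.6, 3.8] 
tool_pos: [0.5081, -0.1089, 0.1307] contact_force: [-1.4, -0.2, 3.5] 
tool_pos: [0.5091, -0.1087, 0.1307] contact_force: [-1.7, -0.4, 3.2]
```

```bash
f(){ grep -E "tool_pos|contact"|tr '\n' ' '; echo; }
python3 -m crank '[[[0,0,0],[0.004,0,0],-1],[[0,0,0],[0,0,0],-1]]'|f
python3 -m crank '[[[0,0,0],[0.004,0,0],-1],[[0,0,0],[0,0,0],-1]]'|f
python3 -m crank '[[[0,0,0],[0.004,0,0],-1],[[0,0,0],[0,0,0],-1]]'|f
python3 -m crank '[[[0,0,0],[0.004,0,0],-1],[[0,0,0],[0,0,0],-1]]'|f
python3 -m crank '[[[0,0,0],[0.004,0,0],-1],[[0,0,0],[0,0,0],-1]]'|f
python3 -m crank '[[[0,0,0],[0.004,0,0],-1],[[0,0,0],[0,0,0],-1]]'|f
```

```text
tool_pos: [0.5101, -0.1085, 0.1307] contact_force: [-2.1, -0.7, 3.1] 
tool_pos: [0.5111, -0.1083, 0.1307] contact_force: [-1.9, -0.5, 3.2] 
tool_pos: [0.512, -0.1081, 0.1307] contact_force: [-2.1, 0.7, 3.3] 
tool_pos: [0.513, -0.1078, 0.1307] contact_force: [-1.5, -1.1, 3.9] 
tool_pos: [0.5139, -0.1076, 0.1307] contact_force: [-1.9, -0.9, 2.7] 
tool_pos: [0.5148, -0.1074, 0.1307] contact_force: [-1.5, -1.0, 3.2]
```

Red stayed on the crests for the full 12 mm slide, so it does not fit. It goes back to its slot.

```bash
python3 -m crank '[[[0,0,0],[0,0,-0.12],-1],[[0,0,0],[0,0,-0.12],-1],[[0,0,0],[0,0,-0.12],-1],[[0,0,0.0928],[0,0,0],-1],[[0,0,0.0928],[0,0,0],-1],[[0,0,0],[-0.031,-0.1764,0],-1],[[0,0,0],[-0.031,-0.1764,0],-1],[[0,0,0],[-0.031,-0.1764,0],-1],[[0,0,0],[-0.031,-0.1764,0],-1],[[0,0,0],[-0.031,-0.1764,0],-1]]'
python3 -m crank '[[[0,0,0],[0,0,0],-1],[[0,0,0],[0,0,0],-1]]'
```

```text
t: 11.35
tool_pos: [0.4925, 0.1175, 0.2203]
tcp_rot: [-3.14, -0.001, -0.074]
contact_force: [0.9, -0.5, -1.7]
width: 0.127
grasp_force: 30.0
t: 11.55
tool_pos: [0.4924, 0.1164, 0.2203]
tcp_rot: [3.142, -0.0, -0.071]
contact_force: [0.8, -0.0, -1.6]
width: 0.128
grasp_force: 30.0
```

```bash
python3 -m crank '[[[0,0,0],[0,0.004,0.12],-1],[[0,0,0],[0,0,0.12],-1],[[0,0,0],[0,0,0.12],-1],[[0,0,0],[0,0,0.08],-1],[[0,0,0],[0,0,0.06],-1],[[0,0,0],[0,0,0.06],-1],[[0,0,0],[0,0,0.028],-1],[[0,0,0],[0,0,0],-1],[[0,0,0],[0,0,0],-1]]'
```

```text
t: 12.45
tool_pos: [0.4929, 0.1138, 0.074]
tcp_rot: [-3.142, -0.001, -0.075]
contact_force: [0.1, -1.4, -1.5]
width: 0.126
grasp_force: 30.0
```

```bash
python3 -m crank '[[[0,0,0],[0,0,0.008],-1],[[0,0,0],[0,0,0],-1],[[0,0,0],[0,0,0],-0.15],[[0,0,0],[0,0,0],-0.15],[[0,0,0],[0,0,0],-0.15],[[0,0,0],[0,0,-0.05],-0.15],[[0,0,0],[0,0,-0.1],-0.15],[[0,0,0],[0,0,-0.1],-0.15],[[0,0,0],[0,0,-0.1],-0.15],[[0,0,0],[0,0,0],-0.15]]'
python3 - <<'E'
from plant import arm
from h import *
T=arm.snapshot("top");s=arm.snapshot("wrist");np.savez("w3.npz",**s)
for n in ("red","yellow","blue"):
  for nm,I,roi in (("top",T,(170,200,260,260)),("wrist",s,(0,0,560,300))):
    B=blobs(mask(I,n),roi)
    if B:
        c=max(B,key=cv2.contourArea); print(nm,n,cv2.minAreaRect(ray(I,c.reshape(-1,2),.08)[:,:2].astype(np.float32)*1000))
o=arm.observe();print(o["tool_pos"],o["tcp_rot"])
E
```

```text
t: 13.45
tool_pos: [0.4947, 0.1147, 0.1625]
tcp_rot: [-3.14, -0.008, -0.073]
contact_force: [1.2, -0.0, 1.0]
width: 0.418
grasp_force: 0.0
wrist red ((489.59588623046875, 116.44644165039062), (11.919032096862793, 58.74079895019531), 85.47476959228516)
wrist yellow ((495.2501220703125, 183.08306884765625), (19.14724349975586, 60.247501373291016), 85.75052642822266)
wrist blue ((500.0745849609375, 248.28309631347656), (27.24706268310547, 58.56907653808594), 85.85810852050781)
[0.49221768 0.1143981  0.15927289] [-3.14156610e+00 -8.26968015e-04 -7.33356043e-02]
```

Red is standing back in its slot at (0.4896, 0.1164). Now yellow.

```bash
python3 -m crank '[[[0,0,0],[-0.006,-0.142,0],-0.15],[[0,0,0],[-0.006,-0.142,0],-0.15],[[0,0,0],[0,0,0.116],-0.15],[[0,0,0],[0,0,0.116],-0.15],[[0,0,0],[0,0,0.116],-0.15],[[0,0,0],[0,0,0],-0.15],[[0,0,0],[0,0,0],-0.15]]'; python3 -m crank '[[[0,0,0],[0,0,0],-1],[[0,0,0],[0,0,0],-1],[[0,0,0],[0,0,0],-1],[[0,0,0],[0,0,0],-1],[[0,0,0],[0,0,0],-1]]' 30
```

```text
t: 14.25
tool_pos: [0.4935, 0.1852, 0.0712]
tcp_rot: [3.141, 0.003, -0.073]
contact_force: [0.1, 0.9, 0.7]
width: 0.423
grasp_force: 0.0
t: 14.75
tool_pos: [0.4949, 0.1854, 0.073]
tcp_rot: [-3.141, -0.002, -0.073]
contact_force: [-0.5, 0.6, 3.0]
width: 0.126
grasp_force: 30.0
```

```bash
python3 -m crank '[[[0,0,0],[0,0,-0.06],-1],[[0,0,0],[0,0,-0.12],-1],[[0,0,0],[0,0,-0.2],-1],[[0,0,0],[0,0,-0.2],-1],[[0,0,-0.0928],[0,0,0],-1],[[0,0,-0.0928],[0,0,0],-1],[[0,0,0],[-0.0344,0.1652,0.016],-1],[[0,0,0],[-0.0344,0.1652,0.016],-1],[[0,0,0],[-0.0344,0.1652,0.016],-1],[[0,0,0],[-0.0344,0.1652,0.016],-1]]'
python3 -m crank '[[[0,0,0],[-0.0344,0.1652,0.016],-1],[[0,0,0],[-0.0344,0.1652,0.016],-1],[[0,0,0],[-0.0344,0.1652,0.016],-1],[[0,0,0],[0,0,0],-1],[[0,0,0],[0,0,0],-1],[[0,0,0],[0,0,0],-1]]'
```

```text
t: 15.75
tool_pos: [0.4961, 0.0154, 0.201]
tcp_rot: [3.142, 0.0, 0.219]
contact_force: [1.2, -0.3, -2.0]
width: 0.127
grasp_force: 30.0
t: 16.35
tool_pos: [0.4979, -0.109, 0.1891]
tcp_rot: [-3.141, 0.0, 0.218]
contact_force: [0.1, 0.1, -1.0]
width: 0.13
grasp_force: 30.0
```

```bash
f(){ grep -E "tool_pos|contact"|tr '\n' ' '; echo; }
python3 -m crank '[[[0,0,0],[0.002,0.0035,0.044],-1],[[0,0,0],[0,0,0.044],-1],[[0,0,0],[0,0,0.044],-1],[[0,0,0],[0,0,0.044],-1],[[0,0,0],[0,0,0.038],-1],[[0,0,0],[0,0,0],-1],[[0,0,0],[0,0,0],-1]]'|f
python3 -m crank '[[[0,0,0],[0,0,0.004],-1],[[0,0,0],[0,0,0],-1],[[0,0,0],[0,0,0],-1]]'|f
python3 -m crank '[[[0,0,0],[0,0,0.004],-1],[[0,0,0],[0,0,0],-1],[[0,0,0],[0,0,0],-1]]'|f
```

```text
tool_pos: [0.4989, -0.1106, 0.1354] contact_force: [0.7, 0.1, -1.4] 
tool_pos: [0.4992, -0.1108, 0.1351] contact_force: [0.4, 0.1, -1.6] 
tool_pos: [0.4989, -0.1107, 0.1337] contact_force: [0.0, -0.4, -0.5]
```

```bash
f(){ grep -E "tool_pos|contact"|tr '\n' ' '; echo; }
python3 -m crank '[[[0,0,0],[0,0,0.004],-1],[[0,0,0],[0,0,0],-1],[[0,0,0],[0,0,0],-1]]'|f
python3 -m crank '[[[0,0,0],[0,0,0.003],-1],[[0,0,0],[0,0,0],-1],[[0,0,0],[0,0,0],-1]]'|f
```

```text
tool_pos: [0.4989, -0.1106, 0.1326] contact_force: [0.4, -0.6, -1.3] 
tool_pos: [0.4989, -0.1106, 0.1319] contact_force: [-0.8, 0.2, -1.1]
```

```bash
f(){ grep -E "tool_pos|contact"|tr '\n' ' '; echo; }
python3 -m crank '[[[0,0,0],[0,0,0.004],-1],[[0,0,0],[0,0,0],-1],[[0,0,0],[0,0,0],-1]]'|f
python3 -m crank '[[[0,0,0],[0,0,0.003],-1],[[0,0,0],[0,0,0],-1],[[0,0,0],[0,0,0],-1]]'|f
```

```text
tool_pos: [0.4989, -0.1106, 0.1309] contact_force: [1.0, -0.6, -2.0] 
tool_pos: [0.4989, -0.1106, 0.1302] contact_force: [-0.2, 0.2, -0.6]
```

```bash
f(){ grep -E "tool_pos|contact"|tr '\n' ' '; echo; }
python3 -m crank '[[[0,0,0],[0,0,0.003],-1],[[0,0,0],[0,0,0],-1],[[0,0,0],[0,0,0],-1]]'|f
python3 -m crank '[[[0,0,0],[0,0,0.003],-1],[[0,0,0],[0,0,0],-1],[[0,0,0],[0,0,0],-1]]'|f
python3 -m crank '[[[0,0,0],[0,0,0.003],-1],[[0,0,0],[0,0,0],-1],[[0,0,0],[0,0,0],-1]]'|f
```

```text
tool_pos: [0.4989, -0.1106, 0.1294] contact_force: [-0.8, -1.0, -0.7] 
tool_pos: [0.4989, -0.1106, 0.1287] contact_force: [-0.0, -1.0, -0.9] 
tool_pos: [0.4989, -0.1107, 0.128] contact_force: [0.0, 0.6, -0.6]
```

```bash
f(){ grep -E "tool_pos|contact"|tr '\n' ' '; echo; }
python3 -m crank '[[[0,0,0],[0,0,0.003],-1],[[0,0,0],[0,0,0],-1],[[0,0,0],[0,0,0],-1]]'|f
python3 -m crank '[[[0,0,0],[0,0,0.003],-1],[[0,0,0],[0,0,0],-1],[[0,0,0],[0,0,0],-1]]'|f
```

```text
tool_pos: [0.499, -0.1107, 0.1275] contact_force: [0.2, 0.6, 1.5] 
tool_pos: [0.499, -0.1107, 0.1268] contact_force: [-1.2, -0.2, 4.1]
```

Yellow dropped right in with contact at grip ≈ 115 mm, so it is the match. I back off a touch, release and retreat.

```bash
python3 -m crank '[[[0,0,0],[0,0,-0.004],-1],[[0,0,0],[0,0,0],-1],[[0,0,0],[0,0,0],-0.15],[[0,0,0],[0,0,0],-0.15],[[0,0,0],[0,0,0],-0.15],[[0,0,0],[0,0,0],-0.15],[[0,0,0],[0,0,-0.05],-0.15],[[0,0,0],[0,0,-0.12],-0.15],[[0,0,0],[0,0,-0.16],-0.15],[[0,0,0],[0,0,-0.16],-0.15]]'
python3 -m crank '[[[0,0,0],[-0.16,0,-0.1],-0.15],[[0,0,0],[-0.16,0,-0.1],-0.15],[[0,0,0],[0,0,0],-0.15],[[0,0,0],[0,0,0],-0.15]]'
python3 - <<'E'
from plant import arm
from h import *
s=arm.snapshot("wrist");S=arm.snapshot("scene");T=arm.snapshot("top")
C=np.array([.4985,-.1099])
for n in ("yellow",):
  for nm,I,roi in (("top",T,(285,190,345,270)),("wrist",s,(100,0,460,300))):
    for c in blobs(mask(I,n),roi): print(nm,n,cv2.minAreaRect(ray(I,c.reshape(-1,2),.135)[:,:2].astype(np.float32)*1000),cv2.boundingRect(c))
h=np.array([[.4985,-.1099,.115]])
u,v=proj(S,h)[0].astype(int);a=cv2.resize(S["img"][v-40:v+40,u-40:u+40],(400,400),interpolation=cv2.INTER_CUBIC)
u,v=proj(s,h)[0].astype(int);v=max(v,60);b=cv2.resize(s["img"][v-60:v+60,u-60:u+60],(400,400),interpolation=cv2.INTER_CUBIC)
u,v=proj(S,[[.494,.185,.05]])[0].astype(int);c=cv2.resize(S["img"][v-40:v+40,u-40:u+40],(400,400),interpolation=cv2.INTER_CUBIC)
cv2.imwrite("pics/c4.png",cv2.resize(np.hstack([a,b,c]),(798,266))[:,:,::-1]); print(arm.observe()["tool_pos"])
E
```

```text
t: 21.35
tool_pos: [0.4984, -0.1105, 0.2508]
tcp_rot: [-3.141, 0.001, 0.218]
contact_force: [-0.0, -0.3, 0.0]
width: 0.422
grasp_force: 0.0
t: 21.75
tool_pos: [0.4208, -0.1281, 0.3007]
tcp_rot: [3.14, -0.002, 0.217]
contact_force: [0.9, 0.1, -0.5]
width: 0.427
grasp_force: 0.0
top yellow ((496.8399353027344, -110.93170166015625), (51.21762466430664, 14.221593856811523), 13.37214183807373) (310, 221, 8, 19)
wrist yellow ((496.13165283203125, -108.86447143554688), (52.23859405517578, 11.447040557861328), 12.694961547851562) (270, 89, 13, 57)
[ 0.42118669 -0.12766405  0.29886094]
```

View pics/c4.png

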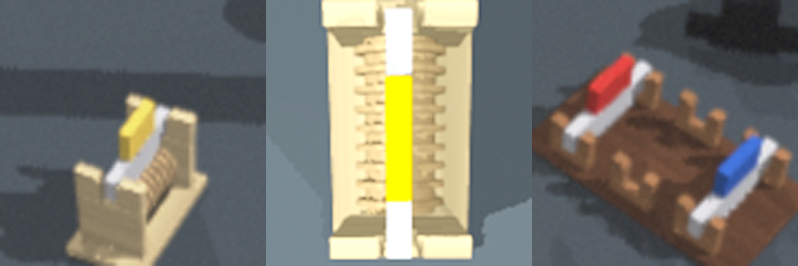

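The picture shows yellow upright in both notches and well down in the thread, about 2 mm off the stand's centre. Red and blue stand in their rack slots and the gripper is clear, so I'm handing in.

```bash
python3 -c "
from plant import arm
print(arm.sign_off())"
```

```text
the job is handed in; nothing more can be done
None
```

The yellow leaf matched and stands fully home in the front stand's thread; red was tried, did not fit and went back in its rack slot, blue never left the rack and was not tried, and the job is handed in (the sign-off returned no verdict).

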